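# Snap the retaining plate onto a tablet-test basket

### The job

Take the blue retaining plate by its knob, set it on the tube basket so that its two notches straddle the two orange snap hooks, and push it straight down, level and gently, until both hooks have clicked over it and it is fully home on the basket. The basket's tubes are glass, so do not lean on it harder than the hooks need (the glass is at risk above about 30 N). Let go, and leave the grey spare plate and the other glassware and tools where they are.

Things in the scene. Friction and masses are not known exactly. Their poses are not given: they have to be found in the camera images.
- plate_mid (a point): Middle of the loose blue retaining plate (about 60 g), 16 mm above its underside, half-way up. It starts flat, knob up. The plate is 6 mm thick, 84 mm (x) by 80 mm (y). On its centre stands a blue bar knob, 24 mm along x by 14 mm along y, from 6 to 32 mm above the underside: pinch it along y. Six dark dots on top. Alike turned half round.
- plate_notch (a point): Middle of the floor of the notch at the plate's +x end, at the underside, 36 mm from the plate's centre. Each x end has such a notch, 22 mm wide along y; a hook stands in each when the plate is seated.
- stand: Tube basket on its stand, fixed to the bench; origin at the centre of the foot, on the bench, z up. A white foot 112 mm across, a telescopic post, and on it a basket of six short glass tubes, 66 mm across, with a flat white top that the plate is seated on. Two orange snap hooks stand up at its +x and -x sides. The plate's x must lie along the stand's x, either way round.
- seat_low (a point): On the stand's axis, 90 mm above the bench: where the basket's flat top is when the post is right down. The post is set anew each time, so the top and the hooks stand anywhere from 0 to 30 mm higher than this, and that is not measured. The post does not yield to a push. Seated, the plate's underside lies on the basket's top.
- hook_a (a joint): Outward bend of the hook at the stand's +x side, rad: 0 upright (at rest or clicked), about 0.08 while the plate passes its barb; it springs back. The hooks are 13 mm wide, inner faces 37 mm from the axis. The barb juts 5 mm inward (4 mm over a seated plate's notch floor); its flat underside is 7 mm, the hook's top 20 mm above the basket's top, with a sloping lead-in. Its pivot is 44 mm below the top.
- hook_b (a joint): The same for the hook at the stand's -x side, alike. Forcing both hooks open takes a push of about 8 to 15 N in all. The force then drops while the barbs slide along the plate's edges; when its top is below them both hooks click back, and about 1 mm lower the plate meets the basket's top, where the force climbs steeply.
- spare_mid (a point): Middle of the grey spare plate, same shape as the blue one, 16 mm above its underside; to be left alone.
- beaker: Empty glass beaker, 70 mm across, 95 mm high; origin at the centre of its underside. Leave alone.
- jar: Amber jar, 52 mm across, 75 mm high; origin at the centre of its underside. Leave alone.
- dish: Shallow glass dish, 90 mm across, 16 mm high; origin at the centre of its underside. Leave alone.
- spoon: Steel spoon lying on the bench, 170 mm long along its x; leave alone.
- vial: Small glass vial, 28 mm across, 50 mm high; origin at the centre of its underside. Leave alone.

How it is judged:
On the way, in this order (a step that is already met when the one before it is completed fails the run):
1. the blue plate is held over the basket, above the hooks (horizontal distance between plate_mid and stand below 0.02 m and z of plate_mid in the frame of hook_a above 0.079 m), for 0.1 s.
2. the blue plate is pushed down past both barbs, onto the basket (z of plate_mid in the frame of hook_a between 0.057 and 0.0625 m and horizontal distance between plate_mid and stand below 0.005 m and angle between plate_mid's own z axis and vertical below 0.06 rad and value of joint each of hook_a, hook_b below 0.025 rad), for 0.2 s.
At the end, for the whole second after the job is handed in: The blue plate lies still and level (0.06 rad) on the basket, under both barbs (its middle 57 to 62.5 mm above the hook pivots; 60 seated), centred within 5 mm, in line with the hooks within 0.2 rad, both hooks back within 0.025 rad of upright; gripper clear (all of step 2 and angle between the x axis of plate_mid and the x axis of stand, either way round below 0.2 rad and linear speed of plate below 0.02 m/s); the robot touches nothing.
It fails at once if the glass basket itself (its flat top, not the hooks) is pressed or struck with more than 30 N (contact force between basket_glass and anything else above 30 N).
It fails at once if the blue plate is tipped by more than 0.35 rad (angle between plate_mid's own z axis and vertical above 0.35 rad).
It fails at once if the grey spare plate is moved by more than 15 mm (distance of spare_mid from where it was at the start of the episode above 0.015 m).
It fails at once if the beaker, jar, dish, spoon or vial is moved by more than 15 mm (distance of any of beaker, jar, dish, spoon, vial from where it was at the start of the episode above 0.015 m).
It also fails if it takes over 42 s, if anything falls off the work surface, if the arm or the gripper's body presses on something with over 40 N, if the wrist force passes 120 N, or if a joint passes its speed limit or range.

### The arm

A 7-joint arm with a two-finger parallel gripper is mounted at the origin on the work surface. World frame = base frame: x ahead of the robot, y to its left, z up, the work surface at z = 0. Lengths are in m, angles in rad, forces in N, time in s.
With the tool pointing down it reaches from about 0.375 to 0.925 m from the base axis. Payload 3.1 kg.
Tool frame: the origin (TCP) lies at the very end of the fingers, on their centre line; the grasp point (between the pads) lies 19 mm behind it; y points along the fingers, x is the direction in which the jaws open and shut, and the axes are right-handed (so a half turn about y gives the same grasp; the last joint's range is limited). The gripper opens to 85 mm and grips with 20 to 120 N. Pads are 22 mm wide; open, the fingers measure 114 mm over their backs; the gripper's body (76 mm by 85 mm) begins 54 mm behind the grasp point. The pads swing forward as they close: fully open they stand 13 mm farther back than shut.
Start: joints at [-1.306, 0.383, 0.044, 1.598, -0.018, 1.161, -0.05], TCP at [0.231, 0.608, 0.231] pointing down, gripper open.
Joint ranges: [-2.61, 2.61], [-0.41, 2.15], [-1.48, 1.57], [0, 2.5], [-1.57, 4.71], [0.05, 1.97], [-2.85, 2.85]. Speed limits (rad/s): [2.79, 2.79, 3.14, 3.14, 3.14, 3.14, 3.14].

### API

Orientations are given as a 3x3 rotation matrix whose columns are the frame's x, y, z axes.
In Python, from bench import arm, open_gripper, grab, readout, optics, workorder gives the robot as it stands. Calls block until the motion is done:
- arm.move_ptp(position, orientation): joint-space move of the TCP to a pose.
- arm.line_to(position, attitude=None, feed=0.15, guard=None): straight line of the TCP; attitude=None keeps the orientation; feed is the mean speed in m/s. With guard (N) it stops when the force on the tool has changed by that much, and returns True; else False.
- arm.goto_joints(angles): joint-space move.
- open_gripper() and grab(newtons=None): open the fingers fully, or close them until they stop; newtons is the grip in N (None keeps the last).
- arm.hold(seconds).
- arm.ik(position, orientation): joint angles nearest the present ones, or None.
- readout.get_state(): the state.
- optics.get_image(name): name is "side" or "top"; returns a dict with "color" (384x512x3 uint8, blue, green, red), "camera_matrix" (3x3 intrinsics, pixels), "camera_from_world" (4x4, takes a point from world to camera coordinates). Camera axes: x right, y up, looking along -z (the intrinsics and any distortion apply to the point x, -y, -z); pixel columns grow to the right and rows downward; lengths in m; the calibration is good to about 2 mm. A picture is of the moment at which its call begins. There is no depth.
A pose or a line that the arm cannot do raises arm.PlanningError and nothing moves.
- workorder.finish_job(): hands the job in, once; it reports no verdict.
Trained networks look in a picture, given as the dict that the camera call returned (one of the last four; its "shot" number tells which), for a name from the list of things; names that differ only in an ending like _2 or _b are one class to them, and where a whole thing is asked for, a point or a joint stands for the part that bears it (a point fixed in the world has none). Each returns a list of dicts, best first, with "confidence" (0 to 1); they miss things now and then, are a little off and sometimes report something else, mostly with a low value. They report only what shows in the picture. A call takes as long as a camera call.
- optics.outline_of(name, picture): "pixels" (384x512 bool, what is visible of it).
- optics.tip_of(name, picture): "position" ([x, y, z] in m, in world coordinates, good to about 4 mm: a listed point, or the origin of a listed thing).
The state is a dict: "time": time; "joint_pos": joint angles; "qvel": joint speeds; "joint_torque": joint torques, N m; "position": TCP position; "orientation": TCP orientation; "ft_force": force on the tool from outside, world axes, zero at the start; "moment": the same for the moment, N m; "finger_gap": finger opening in m.
Only numpy, scipy, OpenCV 4.12 (cv2) and the standard library are available. Lean on these libraries where they do the work, as an engineer would, in place of code of your own. Each camera call takes 0.05 s, during which the arm holds its last target. There are 200 camera calls.

## Working session

There is one attempt and no reset: what is moved stays moved. The work goes in short steps, each a Python script; the robot and the scene stay as the last script left them, time stands still between calls to the robot, and variables do not carry over. Pictures are saved under pics/ and viewed, on a budget of 10 in all, crops included, one or two more only if the job needs it, and the job is handed in when it is done.

```bash
mkdir -p pics; ls
python3 - <<'E'
from bench import arm, readout, optics
import cv2,numpy as np
s=readout.get_state(); print(s['time'],s['position'],s['orientation'],s['ft_force'],s['finger_gap'])
ims={}
for n in("side","top"):
    p=optics.get_image(n); ims[n]=p
    print(n,p['camera_matrix'],p['camera_from_world'],p.keys())
    for k in("plate_mid","plate_notch","stand","seat_low","hook_a","hook_b","spare_mid","beaker","jar","dish","spoon","vial"):
        print(k,[(np.round(d['position'],4),round(d['confidence'],2)) for d in optics.tip_of(k,p)[:3]])
    cv2.imwrite(f"pics/{n}0.png",p['color'])
cv2.imwrite("pics/both0.png",cv2.resize(np.vstack([ims['side']['color'],ims['top']['color']]),None,fx=.78,fy=.78))
print(readout.get_state()['time'])
E
```

```text
pics
0.0 [0.23037212 0.60677319 0.22983805] [[ 3.54843693e-01 -8.18113026e-04 -9.34925283e-01]
 [ 9.34921776e-01 -2.56462128e-03  3.54844607e-01]
 [-2.68803227e-03 -9.99996377e-01 -1.45168004e-04]] [ 0.49443328 -0.69520017 -0.13766535] 0.08531903533091406
side [[472.42794775   0.         251.15430912]
 [  0.         472.42794775 184.5882629 ]
 [  0.           0.           1.        ]] [[ 0.71013689 -0.70386149 -0.01687018 -0.39130853]
 [ 0.46549223  0.45139583  0.76128758 -0.38461202]
 [-0.52822588 -0.54847133  0.64819489 -0.81596322]
 [ 0.          0.          0.          1.        ]] dict_keys(['color', 'camera_matrix', 'camera_from_world', 'shot'])
plate_mid [(array([0.5208, 0.3123, 0.0144]), 0.84)]
plate_notch [(array([5.540e-01, 3.281e-01, 4.000e-04]), 0.9), (array([ 5.402e-01, -8.900e-02, -3.000e-04]), 0.46)]
stand [(array([ 0.5384, -0.09  , -0.0006]), 0.97), (array([5.548e-01, 3.276e-01, 3.000e-04]), 0.2)]
seat_low [(array([ 0.538 , -0.0938,  0.0911]), 0.89)]Traceback (most recent call last):
  File "<stdin>", line 9, in <module>
ValueError: it knows: beaker, dish, jar, plate_mid, plate_notch, seat_low, spare_mid, spoon, stand, vial
```

Run:
```python
from bench import arm, readout, optics
import cv2,numpy as np
ims={}
for n in("side","top"):
    p=optics.get_image(n); ims[n]=p
    if n=='top': print(n,p['camera_matrix'],p['camera_from_world'])
    for k in("plate_mid","plate_notch","stand","seat_low","spare_mid","beaker","jar","dish","spoon","vial"):
        print(k,[(np.round(d['position'],4),round(d['confidence'],2)) for d in optics.tip_of(k,p)[:3]])
    cv2.imwrite(f"pics/{n}0.png",p['color'])
cv2.imwrite("pics/both0.png",cv2.resize(np.vstack([ims['side']['color'],ims['top']['color']]),None,fx=.78,fy=.78))
print(readout.get_state()['time'])
```

```text
plate_mid [(array([0.5204, 0.3102, 0.0168]), 0.63)]
plate_notch [(array([ 5.525e-01,  3.248e-01, -5.000e-04]), 0.71), (array([0.5211, 0.3114, 0.0162]), 0.36)]
stand [(array([ 0.5382, -0.0862,  0.0033]), 0.58)]
seat_low [(array([ 0.5368, -0.0961,  0.0901]), 0.92), (array([ 0.7445, -0.0846, -0.0013]), 0.4)]
spare_mid [(array([0.5528, 0.3272, 0.0012]), 0.58), (array([0.5093, 0.1089, 0.0179]), 0.56)]
beaker [(array([ 7.445e-01, -8.170e-02,  2.000e-04]), 0.76)]
jar [(array([0.7336, 0.0869, 0.0025]), 0.6)]
dish [(array([0.7013, 0.2777, 0.0024]), 0.85)]
spoon [(array([0.5903, 0.4578, 0.0017]), 0.71)]
vial [(array([ 0.612 , -0.3492,  0.0013]), 0.84), (array([ 7.457e-01, -8.360e-02, -3.000e-04]), 0.36)]
top [[399.620627     0.         245.44044233]
 [  0.         399.620627   191.01182073]
 [  0.           0.           1.        ]] [[-0.00605377 -0.99989463 -0.01319382  0.07631686]
 [ 0.98390729 -0.00831214  0.17848628 -0.59939039]
 [-0.17857714 -0.01190098  0.98385394 -1.06317523]
 [ 0.          0.          0.          1.        ]]
plate_mid [(array([0.5228, 0.3133, 0.0145]), 0.71)]
plate_notch [(array([0.5557, 0.3269, 0.002 ]), 0.96), (array([ 0.5378, -0.0913, -0.0007]), 0.49)]
stand [(array([ 0.538 , -0.0918, -0.0044]), 0.64), (array([0.701 , 0.2772, 0.0036]), 0.3)]
seat_low [(array([ 0.5378, -0.0972,  0.0917]), 0.75)]
spare_mid [(array([0.5079, 0.111 , 0.0172]), 0.86), (array([ 0.5369, -0.0932, -0.0026]), 0.66)]
beaker []
jar [(array([ 0.7349,  0.0806, -0.002 ]), 0.61), (array([ 5.531e-01,  3.280e-01, -3.000e-04]), 0.48)]
dish [(array([0.7013, 0.2757, 0.004 ]), 0.63), (array([ 0.6101, -0.3459, -0.0028]), 0.17)]
spoon [(array([0.5952, 0.4617, 0.0062]), 0.65)]
vial [(array([ 6.133e-01, -3.462e-01, -3.000e-04]), 0.7)]
1.35
```

View pics/both0.png

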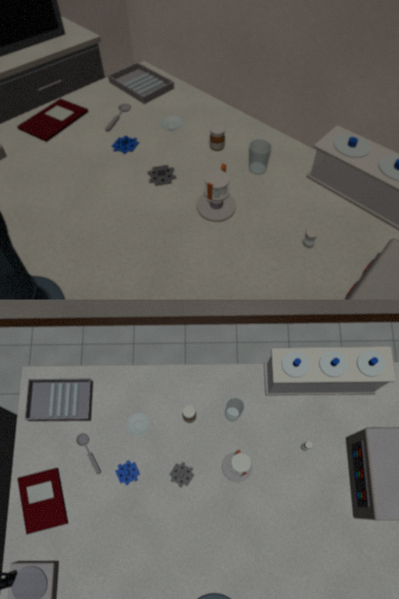

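The pictures show the blue plate left of the grey spare, and the basket on its foot at about (0.538, -0.092). I'll enlarge crops of the plate and the basket.

Run:
```python
import cv2,numpy as np
s=cv2.imread("pics/side0.png");t=cv2.imread("pics/top0.png")
def c(im,u,v,r=32): return cv2.resize(im[v-r:v+r,u-r:u+r],(390,390),interpolation=cv2.INTER_CUBIC)
# side blue ~ (124,145)/.78 ; stand (216,195)/.78 ; top blue (128,472-300)/.78; stand (238,464-300)/.78
a=np.vstack([np.hstack([c(s,160,186,24),c(s,277,245,40)]),np.hstack([c(t,164,221,24),c(t,307,211,32)])])
cv2.imwrite("pics/crop1.png",cv2.resize(a,(600,600)))
```

```text
(no output)
```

View pics/crop1.png

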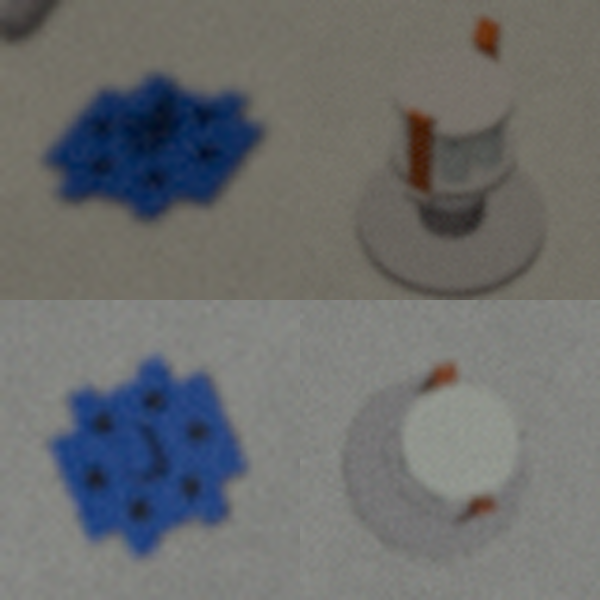

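Crops: blue plate around top-picture px (162,220), yaw about 24°. The basket's hooks are at about top px (306,195) and (314,223), so the stand's x axis is at about 16°. Next I'll refine these in numbers and grasp.

```bash
cat > h.py <<'E'
from bench import arm, open_gripper, grab, readout, optics, workorder
import cv2,numpy as np
from scipy.optimize import least_squares
def rot(th): # tool down, jaws along the plate's y for plate yaw th
    x=np.array([-np.sin(th),np.cos(th),0]);y=np.array([0,0,-1.]);return np.column_stack([x,y,np.cross(x,y)])
def near(th): # of the two equal grasps, the one with more wrist room
    a=[rot(th),rot(th+np.pi)];R=readout.get_state()['orientation']
    return max(a,key=lambda r:np.trace(r.T@R))
def proj(p,X):
    X=np.atleast_2d(X);c=X@p['camera_from_world'][:3,:3].T+p['camera_from_world'][:3,3]
    q=np.column_stack([c[:,0],-c[:,1],-c[:,2]])@p['camera_matrix'].T
    return q[:,:2]/q[:,2:]
def onplane(p,uv,z):
    uv=np.atleast_2d(uv).astype(float);T=p['camera_from_world'];d=np.column_stack([uv,np.ones(len(uv))])@np.linalg.inv(p['camera_matrix']).T
    d=(d*[1,-1,-1])@T[:3,:3];o=-T[:3,:3].T@T[:3,3]
    return o+d*((z-o[2])/d[:,2])[:,None]
def mask(p,lo,hi,c=None,r=45):
    m=cv2.inRange(cv2.cvtColor(p['color'],cv2.COLOR_BGR2HSV),lo,hi)
    if c is not None:
        k=np.zeros_like(m);cv2.circle(k,tuple(int(round(x)) for x in c),r,255,-1);m&=k
    return m
BLUE=((105,120,40),(130,255,255));ORANGE=((0,110,40),(18,255,255))
def blobs(m,amin=6):
    n,_,st,ce=cv2.connectedComponentsWithStats(m);return [(st[i,4],ce[i].round(2)) for i in range(1,n) if st[i,4]>=amin]
E
python3 - <<'E'
from h import *
P={n:optics.get_image(n) for n in("side","top")}
for n,p in P.items():
    c=proj(p,[.522,.312,.006])[0];m=mask(p,*BLUE,c);vu=np.argwhere(m)[:,::-1]
    print(n,c,len(vu),'centroid@6mm',onplane(p,vu.mean(0),.006))
    c=proj(p,[.538,-.092,.11])[0];o=blobs(mask(p,*ORANGE,c));print(' orange',o)
    if n=='top': print([onplane(p,b[1],.12) for b in o])
    # white top: bright region
    g=cv2.GaussianBlur(cv2.cvtColor(p['color'],cv2.COLOR_BGR2GRAY),(3,3),0);print(g[int(c[1])-30:int(c[1])+30:5,int(c[0])])
E
```

```text
side [160.97038377 183.17047002] 456 centroid@6mm [[0.51564869 0.30715508 0.006     ]]
 orange [(np.int32(45), array([286.42, 213.91])), (np.int32(108), array([268.57, 244.59]))]
[110 110 112 111 113 113 113 112 112  71  85  91]
top [162.72950162 221.24237408] 579 centroid@6mm [[0.52089744 0.31076768 0.006     ]]
 orange [(np.int32(12), array([305.  , 194.67])), (np.int32(7), array([313.29, 222.43]))]
[array([[ 0.57696622, -0.08483359,  0.12      ]]), array([[ 0.50393568, -0.10386327,  0.12      ]])]
[127 130 131  90 145 145 146 145 145 112 115 123]
```

Run:
```python
from h import *
R=near(np.radians(24));c=np.array([.521,.311,0])
arm.move_ptp(c+[0,0,.12],R)
print(readout.get_state()['time'],np.round(readout.get_state()['joint_pos'],2))
print(arm.line_to(c+[0,0,.011],feed=.12,guard=8))
s=readout.get_state();print(s['time'],s['position'],s['ft_force'])
grab(30)
s=readout.get_state();print(s['time'],s['position'],s['ft_force'],s['finger_gap'])
arm.line_to(c+[0,0,.06],feed=.1)
s=readout.get_state();print(s['time'],s['position'],s['ft_force'],s['finger_gap'])
P=[optics.get_image(n) for n in("side","top")]
o=[]
for p in P:
    u,v=proj(p,[.521,.311,.07])[0].astype(int);o.append(cv2.resize(p['color'][v-40:v+40,u-40:u+40],(400,400),interpolation=cv2.INTER_CUBIC))
cv2.imwrite("pics/lift.png",np.hstack(o))
```

```text
3.0333 [-0.7   0.42  0.11  1.8  -0.06  0.92  1.43]
False
4.0917 [0.52183304 0.31150808 0.01186427] [-0.38052005 -0.84850615  0.47896484]
4.7417 [0.52124322 0.31120301 0.01127637] [-0.17890948 -0.10981706  1.27695246] 0.013143003030751924
5.3833 [0.52078049 0.31088916 0.06003969] [ 0.28141537  0.10873811 -1.29175529] 0.013233655171178851
```

View pics/lift.png

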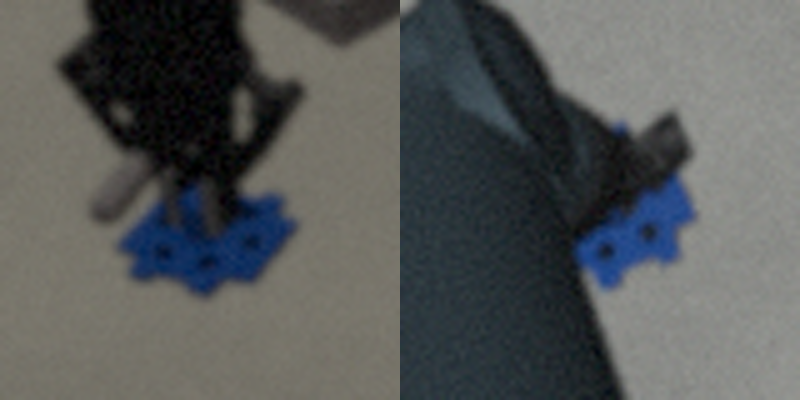

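The plate is held, level, knob square in the jaws. Next I'll measure the stand precisely with averaged pictures.

Run:
```python
from h import *
A={}
for n in("top","side"):
    L=[optics.get_image(n) for _ in range(5)];p=dict(L[0]);p['color']=np.mean([q['color'] for q in L],0).round().astype(np.uint8);A[n]=p
import pickle;pickle.dump(A,open('avg.pkl','wb'))
p=A['top'];c=proj(p,[.538,-.093,.105])[0];g=cv2.cvtColor(p['color'],cv2.COLOR_BGR2GRAY)
o=[]
for n,p in A.items():
    c=proj(p,[.538,-.093,.1])[0];u,v=c.astype(int);im=p['color'][v-30:v+30,u-30:u+30];print(n,u-30,v-30)
    o.append(cv2.convertScaleAbs(cv2.resize(im,(400,400),interpolation=cv2.INTER_CUBIC),alpha=1.5))
    print(blobs(mask(p,*ORANGE,c)))
cv2.imwrite("pics/stand.png",np.hstack(o));print(readout.get_state()['time'])
# disc in top
p=A['top'];c=proj(p,[.538,-.093,.1])[0];g=cv2.cvtColor(p['color'],cv2.COLOR_BGR2GRAY).astype(float)
m=(g>136).astype(np.uint8);k=np.zeros_like(m);cv2.circle(k,tuple(c.astype(int)),14,1,-1);m&=k
vu=np.argwhere(m)[:,::-1];print('disc',len(vu),vu.mean(0))
for z in(.09,.1,.11,.12): print(z,onplane(p,vu.mean(0),z),2*np.sqrt(len(vu)/np.pi)*np.linalg.norm(onplane(p,c,z)-onplane(p,c+[1,0],z)))
```

```text
top 277 180
[(np.int32(14), array([305.  , 194.64])), (np.int32(7), array([313.29, 222.43]))]
side 247 202
[(np.int32(46), array([286.35, 214.  ])), (np.int32(109), array([268.5 , 244.52]))]
5.9833
disc 486 [308.53497942 208.90123457]
0.09 [[ 0.54334063 -0.09718714  0.09      ]] 0.06646001025041616
0.1 [[ 0.54199671 -0.09572228  0.1       ]] 0.06583538550934512
0.11 [[ 0.54065279 -0.09425742  0.11      ]] 0.06521076076827408
0.12 [[ 0.53930887 -0.09279256  0.12      ]] 0.06458613602720374
```

View pics/stand.png

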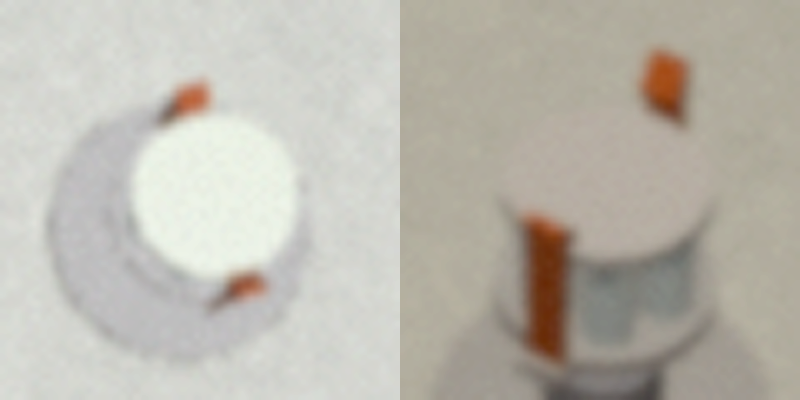

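The top picture shows the disc centre at about (308.5,208.9) and the foot centre at about (304,214). In the side picture the disc centre is at about (278,229). Triangulating from these.

Run:
```python
from h import *
import pickle;A=pickle.load(open('avg.pkl','rb'))
t,s=A['top'],A['side']
f=lambda X:np.r_[proj(t,X)[0]-[308.5,208.9],proj(s,X)[0]-[277.7,228.7]]
r=least_squares(f,[.54,-.093,.1]);print('disc',r.x,r.fun)
print('foot',onplane(t,[303.6,213.8],.006))
# full fit: centre xy, yaw, height, with disc + foot + predicted hook features
x,y,z=r.x
for yaw in(12,14,16,18,20):
    th=np.radians(yaw);d=np.array([np.cos(th),np.sin(th),0])
    for sgn in(1,-1): print(yaw,sgn,'top view hook top centre',proj(t,np.array([x,y,z+.016])+sgn*d*.0385)[0].round(1),'side',proj(s,np.array([x,y,z+.014])+sgn*d*.036)[0].round(1))
print(proj(t,[x,y,z+.05]),proj(s,[x,y,z+.05]))
```

```text
disc [ 0.53956824 -0.09330856  0.11091366] [-0.26342611  0.36696537  0.34563805 -0.08714298]
foot [[ 0.54049942 -0.09479964  0.006     ]]
12 1 top view hook top centre [305.5 194.1] side [287.  213.5]
12 -1 top view hook top centre [312.7 223. ] side [269.  234.6]
14 1 top view hook top centre [305.  194.2] side [286.4 213.3]
14 -1 top view hook top centre [313.2 222.8] side [269.5 234.9]
16 1 top view hook top centre [304.5 194.4] side [285.9 213.1]
16 -1 top view hook top centre [313.7 222.7] side [270.1 235.1]
18 1 top view hook top centre [304.  194.5] side [285.4 212.9]
18 -1 top view hook top centre [314.2 222.5] side [270.6 235.3]
20 1 top view hook top centre [303.6 194.7] side [284.8 212.7]
20 -1 top view hook top centre [314.7 222.4] side [271.2 235.5]
[[311.06176572 206.5989221 ]] [[278.54595056 211.10264085]]
```

Stand: centre about (0.540,-0.0935), yaw about 14.2°, top about 0.111 m. Moving the plate over it and checking against overlays.

```bash
cat >> h.py <<'E'
YAW=np.radians(14.2);C=np.array([.540,-.0935,0]);D=np.array([np.cos(YAW),np.sin(YAW),0])
def look(name,X,un,zt=.111,r=40):
    """overlay: green = plate notch floors, at top face, for tool X; cyan = the hooks' inner faces"""
    o=[];E_=np.array([-D[1],D[0],0])
    for n in("side","top"):
        L=[optics.get_image(n) for _ in range(4)];p=dict(L[0]);p['color']=np.mean([q['color'] for q in L],0).astype(np.uint8)
        u,v=proj(p,[*C[:2],.14])[0].astype(int);im=cv2.convertScaleAbs(cv2.resize(p['color'][v-r:v+r,u-r:u+r],(400,400),interpolation=cv2.INTER_CUBIC),alpha=1.5)
        q=lambda Y:tuple(((proj(p,Y)[0]-[u-r-.5,v-r-.5])*200/r).astype(int))
        for s in(1,-1):
            B=np.array([X[0],X[1],un+.006])
            pts=[B+s*.042*D-.011*E_,B+s*.036*D-.011*E_,B+s*.036*D+.011*E_,B+s*.042*D+.011*E_]
            cv2.polylines(im,[np.array([q(k) for k in pts])],False,(0,255,0),1)
            H=np.array([C[0],C[1],zt+.020]);cv2.line(im,q(H+s*.037*D-.0065*E_),q(H+s*.037*D+.0065*E_),(255,255,0),1)
        o.append(im)
    cv2.imwrite(f"pics/{name}.png",np.hstack(o))
E
python3 - <<'E'
from h import *
c=readout.get_state()['position'];R=near(YAW)
arm.line_to([c[0],c[1],.17],feed=.2)
arm.move_ptp([C[0],C[1],.17],R)
arm.line_to([C[0],C[1],.159],feed=.05);arm.hold(.3)
s=readout.get_state();print(s['time'],s['position'],s['ft_force'],s['finger_gap'],np.degrees(np.arctan2(-s['orientation'][0,0],s['orientation'][1,0])))
look('over',s['position'],s['position'][2]-.0113)
E
```

```text
8.85 [ 0.54016335 -0.09359154  0.15921814] [ 0.16291308 -0.37322291 -0.43495062] 0.013851093997275436 14.191821791874325
```

View pics/over.png

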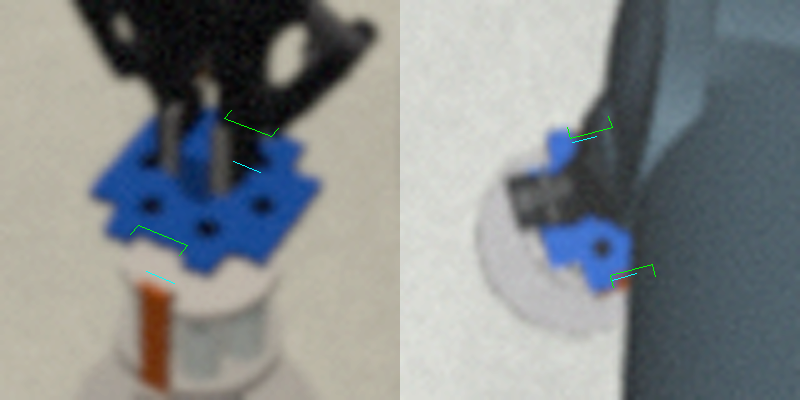

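The overlay in the side view shows the plate's near notch at about (158,243) in the crop, roughly on the green mark, with the hook squarely below. To settle the offset along the stand's x, I'll fit the dots in the side picture.

Run:
```python
from h import *
s=readout.get_state();X=s['position'];un=X[2]-.0113
L=[optics.get_image("side") for _ in range(6)];p=dict(L[0]);im=np.mean([q['color'] for q in L],0).astype(np.float32);p['color']=im.astype(np.uint8)
u0,v0=proj(p,[*C[:2],.15])[0].astype(int)-[32,28]
b=cv2.resize(im[v0:v0+60,u0:u0+66,0],None,fx=10,fy=10,interpolation=cv2.INTER_CUBIC)
def dots(dx,dy,r,z=un+.006):
    a=np.radians(np.array([150,210,270,90,30,330]))
    E_=np.array([-D[1],D[0],0]);return np.array([np.array([X[0],X[1],z])+(dx+r*np.cos(k))*D+(dy+r*np.sin(k))*E_ for k in a])
seed=proj(p,dots(0,0,.0245));print(seed.round(1))
# subpixel dark centroid on the blue channel around each seed
pts=[]
for q in seed[:4]:
    w=q.copy()
    for _ in range(15):
        yy,xx=np.mgrid[int(w[1])-4:int(w[1])+6,int(w[0])-4:int(w[0])+6]
        g=im[yy,xx,0];bg=np.percentile(g,65);k=np.clip(bg-g,0,None)*np.exp(-((xx-w[0])**2+(yy-w[1])**2)/(2*1.7**2))
        w=np.array([(k*xx).sum(),(k*yy).sum()])/k.sum()
    pts.append(w)
pts=np.array(pts);print(pts.round(2))
for n in(3,4):
    r=least_squares(lambda t:(proj(p,dots(*t))[:n]-pts[:n]).ravel(),[0,0,.0245]);print(n,r.x*1000,r.fun.round(2))
v=cv2.convertScaleAbs(cv2.resize(p['color'][v0:v0+60,u0:u0+66],None,fx=10,fy=10,interpolation=cv2.INTER_CUBIC),alpha=1.6)
for a,c in((seed,(0,255,0)),(pts,(0,0,255))):
    for q in a: cv2.circle(v,tuple(((q-[u0,v0]+.5)*10).astype(int)),4,c,1)
cv2.imwrite('pics/dots.png',v);print(s['time'])
```

```text
[[268.2 217.9]
 [279.  222.3]
 [289.5 217.9]
 [268.1 209.4]
 [278.4 205.3]
 [289.  209.5]]
[[267.7  218.76]
 [278.89 223.35]
 [289.94 218.69]
 [270.12 207.78]]
3 [-1.69935889 -0.74968052 25.51759351] [-0.04 -0.03  0.06 -0.04 -0.02  0.07]
4 [ 0.09859605 -1.13050655 25.23929831] [ 0.69 -0.56  0.67 -0.64  0.44 -0.46 -1.84  1.7 ]
9.25
```

View pics/dots.png

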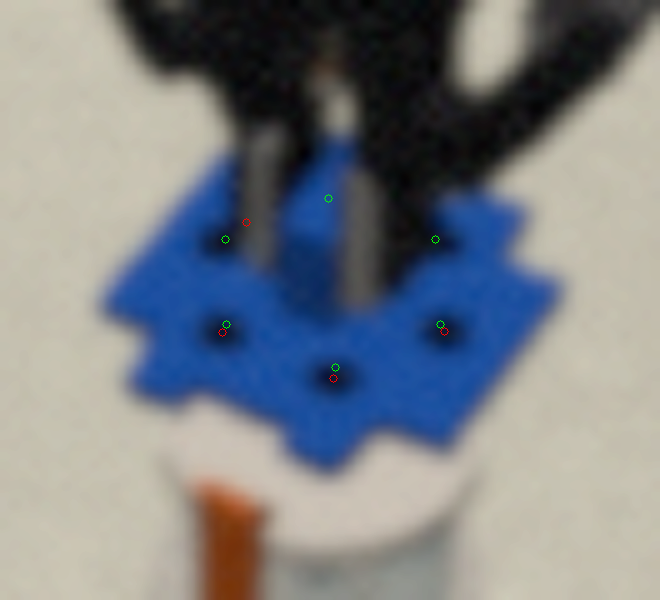

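The three-dot fit is clean: the plate sits about 1–1.7 mm toward −x relative to the tool. The side view is biased by a bit under 1 px, so I'll correct by +0.8 mm, tighten the grip and go down in 1 mm steps while watching the force.

```bash
cat >> h.py <<'E'
def down(T,z0,z1,step=.001,stop=18,feed=.012,log=True):
    f0=None
    for z in np.arange(z0,z1-1e-9,-step):
        g=arm.line_to([T[0],T[1],z],feed=feed,guard=12);s=readout.get_state();f=s['ft_force']
        if log: print(f"{s['time']:.2f} z{s['position'][2]*1000:.2f}/{z*1000:.1f} along {f@D:.1f} across {-f[0]*D[1]+f[1]*D[0]:.1f} fz {f[2]:.1f} gap {s['finger_gap']*1000:.1f} mom {np.round(s['moment'],2)}",g)
        if g or f[2]>stop: return z
    return None
E
python3 - <<'E'
from h import *
grab(60);T=C+.0008*D
print(arm.line_to([T[0],T[1],.147],feed=.05,guard=6))
print(down(T,.146,.128,stop=10))
E
```

```text
False
10.41 z146.09/146.0 along 0.8 across 0.4 fz -1.2 gap 12.5 mom [-0. -0.  0.] False
10.66 z145.03/145.0 along -0.8 across -1.7 fz -1.0 gap 13.2 mom [-0.03 -0.06 -0.01] False
10.91 z143.95/144.0 along 0.7 across 0.1 fz -0.9 gap 12.5 mom [ 0.02 -0.    0.03] False
11.16 z142.89/143.0 along 0.5 across -0.6 fz -0.6 gap 12.4 mom [0.04 0.05 0.06] False
11.41 z141.89/142.0 along 1.0 across 0.1 fz 0.4 gap 12.4 mom [-0.01  0.01 -0.01] False
11.66 z140.91/141.0 along -1.2 across -0.9 fz -0.5 gap 12.8 mom [-0.05 -0.06 -0.03] False
11.91 z139.89/140.0 along -0.2 across -0.2 fz -0.3 gap 12.5 mom [-0.03  0.01  0.09] False
12.16 z138.88/139.0 along -1.1 across -0.0 fz 0.2 gap 12.6 mom [-0.01  0.17 -0.02] False
12.41 z137.86/138.0 along -2.2 across -0.9 fz 1.5 gap 12.7 mom [-0.09  0.31 -0.02] False
12.66 z137.01/137.0 along -2.6 across 0.5 fz 1.2 gap 12.5 mom [-0.12  0.4   0.03] False
12.91 z136.25/136.0 along -2.4 across 0.8 fz 2.3 gap 12.5 mom [-0.15  0.31  0.01] False
13.16 z135.50/135.0 along -1.7 across 0.7 fz 4.0 gap 12.8 mom [-0.12  0.34 -0.06] False
13.41 z134.83/134.0 along -1.3 across 0.0 fz 5.6 gap 12.6 mom [-0.12  0.33 -0.02] False
13.66 z134.20/133.0 along -1.9 across 0.3 fz 7.5 gap 12.6 mom [-0.11  0.36 -0.01] False
13.91 z133.55/132.0 along -2.6 across 0.7 fz 9.1 gap 12.6 mom [-0.09  0.37  0.  ] False
14.16 z132.94/131.0 along -2.9 across -0.1 fz 9.5 gap 12.7 mom [0.02 0.28 0.03] False
14.41 z129.91/130.0 along -1.1 across -0.6 fz 2.0 gap 12.6 mom [-0.2   0.19 -0.05] False
14.66 z128.43/129.0 along -1.4 across -0.5 fz -0.0 gap 12.4 mom [-0.17  0.21 -0.02] False
14.91 z127.56/128.0 along -0.6 across -1.4 fz 0.8 gap 12.6 mom [-0.12  0.15 -0.05] False
None
```

The hooks forced open at about 9.5 N and the force then dropped, as described. Continuing in finer steps to the seat.

Run:
```python
from h import *
T=C+.0008*D
print(down(T,.1275,.116,step=.0005,stop=7,feed=.008))
s=readout.get_state();look('seat',s['position'],s['position'][2]-.0113)
```

```text
15.16 z127.30/127.5 along -0.2 across 0.4 fz 0.7 gap 12.7 mom [-0.02  0.21  0.02] False
15.41 z127.00/127.0 along -1.4 across 0.2 fz 1.6 gap 12.6 mom [-0.    0.25  0.  ] False
15.66 z126.53/126.5 along -0.4 across 0.3 fz 2.5 gap 12.9 mom [0.   0.29 0.04] False
15.91 z125.29/126.0 along 0.1 across -1.0 fz -2.8 gap 13.0 mom [-0.   -0.06 -0.03] False
16.16 z125.30/125.5 along 0.4 across -0.0 fz -2.0 gap 12.5 mom [-0.    0.01  0.04] False
16.41 z125.10/125.0 along -0.2 across -1.1 fz -0.4 gap 12.8 mom [-0.05  0.08  0.04] False
16.66 z124.55/124.5 along -0.3 across -0.1 fz -0.7 gap 12.6 mom [-0.04  0.1  -0.02] False
16.91 z124.07/124.0 along -1.4 across -1.0 fz -0.2 gap 12.8 mom [-0.05  0.07 -0.  ] False
17.16 z124.07/123.5 along -2.5 across 0.6 fz 4.5 gap 12.5 mom [-0.01  0.48 -0.01] False
17.41 z124.03/123.0 along -3.7 across 0.5 fz 7.4 gap 12.5 mom [0.   0.75 0.03] False
0.123
```

View pics/seat.png

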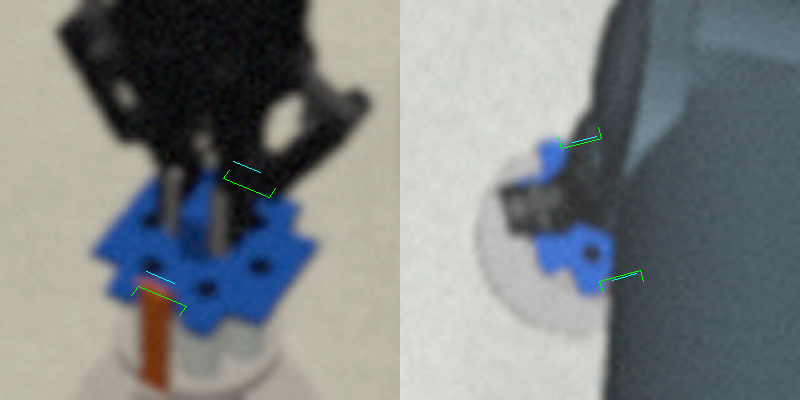

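Force pattern: forced open (9.5 N), slid along, clicked at 126→125.3 mm, 1.2 mm lower met a hard stop at 124.05 mm with 7 N. The side picture shows the near hook standing in the plate's notch, the barb over the plate at about crop (152,283). I'll relieve the load, let go, back off and check.

Run:
```python
from h import *
T=C+.0008*D
arm.line_to([T[0],T[1],.1240],feed=.02);arm.hold(.2);print(readout.get_state()['ft_force'])
open_gripper();s=readout.get_state();print(s['time'],s['finger_gap'],s['ft_force'])
arm.line_to([T[0],T[1],.23],feed=.1)
arm.line_to([T[0]-.12,T[1]+.16,.26],feed=.25)
s=readout.get_state();print(s['time'],s['ft_force'])
look('after',C+[0,0,0],.1115,r=26)
p=optics.get_image("top");print(optics.tip_of('plate_mid',p)[:1],optics.tip_of('plate_notch',p)[:1],optics.tip_of('spare_mid',p)[:1])
p=optics.get_image("side");print(optics.tip_of('plate_mid',p)[:1],optics.tip_of('plate_notch',p)[:1])
```

```text
[-0.70517242 -0.79088039  3.85543412]
18.9583 0.08562333757377089 [-0.45435659 -0.18042381  1.16168449]
21.125 [-0.49378018 -0.2879523   0.30828924]
[{'position': [0.541, -0.0921, 0.1269], 'confidence': 0.77}] [{'position': [0.5737, -0.0858, 0.1109], 'confidence': 0.65}] [{'position': [0.5109, 0.1093, 0.0168], 'confidence': 0.87}]
[{'position': [0.5407, -0.0941, 0.1295], 'confidence': 0.59}] [{'position': [0.5769, -0.0878, 0.1112], 'confidence': 0.88}]
```

View pics/after.png

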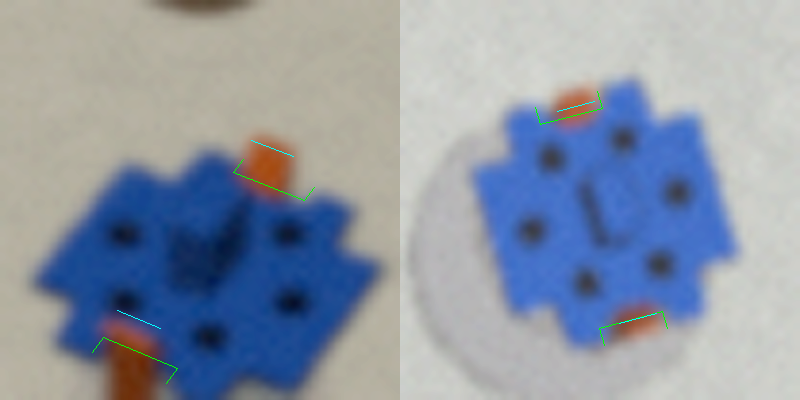

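The picture shows the plate flat on the basket. Both orange barbs lie over its notch floors (side crop about (268,165) and (130,335); top crop about (575,107) and (637,320)), and the gripper is clear. Handing in.

```bash
python3 -c "
from h import *
workorder.finish_job();print(readout.get_state()['time'])"
```

```text
the job is handed in; nothing more can be done
the job is handed in; nothing more can be done
```

The blue plate is seated on the basket with both hooks clicked over it, and I let go and handed the job in at about 21.6 s of the 42 s. No verdict is reported, so success rests on my own checks.

- **Placing:** I gripped the plate by its knob and held it over the basket. The dots on top suggested it sat 1–1.7 mm towards −x in the grip, so I shifted it 0.8 mm before pressing down in small steps.
- **Force:** Forcing the hooks open took about 9.5 N. The force then dropped and the hooks clicked; about 1.2 mm lower the plate met a hard stop. I stopped pressing there at about 7 N, well under the 30 N limit.
- **Final check:** In the last pictures, both barbs lie over the plate's notches and the hooks look upright. The estimated plate middle is about (0.541, −0.093, 0.128), within about 1–2 mm of the stand's axis. That puts the underside at about 0.112 m, against 0.111 m measured for the basket's top.
- **Other objects:** The spare plate's position was unchanged to within the measuring error. I did not measure the beaker, jar, dish, spoon or vial again at the end. No contact showed in the force readings I took, and the arm's path kept well away from them.
- **Not fully settled:**
  - The side camera disagreed with the tool position by just under 1 pixel (about 2 mm).
  - A sideways force of up to 3.7 N showed at the hard stop, which I eased off before letting go.
  - I judged level only by eye and from the hard stop, and did not measure the hook angles.

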